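# Lay out the spatula and brush and hold the tray at the mark

## Task

Lay the spatula and the sieve brush flat in the two compartments of the spring-return tool tray, one in each, lengthwise and either way round; set them down, do not drop them. Then pull the tray out by its upright black handle, against the spring, until its pointer is level with the brass index post, and finish while still holding it there, so that I can scan the tools. Leave everything else on the bench where it is.

Things in the scene. Friction and masses are not known exactly. Their poses are not given: they have to be found in the camera images.
- stand: Fixed check stand: grey base plate 240 (x) x 360 (y) x 8 mm with two steel rails; never moves. Origin: centre of its underside, on the bench. The tray pulls out towards the stand's -y; its x axis runs along the tray compartments. Its place and yaw (within 0.2 rad of world) vary.
- carriage (a joint): How far the aluminium tray (carriage) is pulled out along -y of the stand, in m: 0 = home against its stop, 0.11 = end of travel. A spring draws it home: about 2 N at home, rising by 0.5 N per 10 mm (about 6.5 N at 90 mm). At the start it is home; released, it slides home again.
- handle (a point): Middle of the top edge of the tray's upright black handle plate, 70 mm above the bench; moves with the tray. The plate is 50 mm (stand x) x 12 mm (stand y) and 52 mm high, foot 18 mm above the bench; free gap to the tray's front wall 42 mm.
- pointer (a point): Top of the thin steel pointer that stands at the +x end of a crossbar of the tray, 85 mm to +x (stand axes) of the handle's middle and level with it along the slide; 30 mm above the bench; moves with the tray.
- index_post: Brass index post, fixed on the base plate just outside the pointer's path: a thin upright fin 10 (x) x 3 mm (y), 34 mm high. Axes as the stand's. Origin: foot of the fin, on the plate (8 mm above the bench). The pointer is on the mark when level with it along the stand's y axis; that is 50 to 95 mm from the pointer's home, towards -y.
- bay_a (a point): Centre of the floor of the tray compartment nearer the handle; moves with the tray; axes parallel to the stand's. The floor is 18 mm above the bench. Each compartment is 190 mm long (stand x) x 66 mm wide (stand y) inside, open above, with walls 4 mm thick and 12 mm high above the floor.
- bay_b (a point): Centre of the floor of the tray compartment farther from the handle, 70 mm from bay_a towards +y of the stand; same size; moves with the tray.
- spatula: Lab spatula 170 mm long, about 60 g: wooden handle 16 wide x 18 mm high from 85 mm behind the origin to 5 mm ahead, then a thin steel blade 24 mm wide to 85 mm ahead. Origin: mid-length, on the underside; x to the blade tip, z up. Starts flat on the bench in one of three places side by side, x within 0.25 rad of world x (away from the robot). Grip: 20 mm behind the origin, across y.
- brush: Sieve brush 160 mm long, about 60 g: wooden handle 16 wide x 18 mm high from 80 mm behind the origin to 8 mm ahead, then ferrule and stiff grey head 32 mm wide to 80 mm ahead. Origin: mid-length, on the underside; x to the head, z up. Starts flat on the bench in one of three places side by side, x within 0.25 rad of world x (away from the robot). Grip: 10 to 20 mm behind the origin, across y.
- spoon: Bystander: wooden-handled metal spoon 170 mm long with a round bowl 52 mm across, 20 mm high, lying beside the tools. Origin: middle of its length, on its underside; x points to the bowl. To be left alone.
- tin_low: Bystander: lidded aluminium sample tin, 63 mm across, 34 mm high. Origin: centre of its underside.
- tin_tall: Bystander: lidded aluminium sample tin, 55 mm across, 48 mm high. Origin: centre of its underside.
- jar: Bystander: glass jar of gravel with a white lid, 62 mm across, 86 mm high. Origin: centre of its underside.
- beaker: Bystander: small glass beaker, 60 mm across the rim, 70 mm high. Origin: centre of its underside.
- weight: Bystander: brass balance weight with a knob, 44 mm across, 56 mm high. Origin: centre of its underside.
- dish: Bystander: white porcelain dish, 104 mm across the rim, 35 mm high. Origin: centre of its underside.
Mind the look-alikes: they are no part of the job. What is shaped like the spatula but green is not meant.

How it is judged:
By the outcome, as a careful person would: the job done as asked, in the order asked, and still so for the second after the job is handed in, while the arm keeps its last pose, push and grip.
It also fails if it takes over 72 s, if anything falls off the work surface, if the arm or the gripper's body presses on something with over 40 N, if the wrist force passes 120 N, or if a joint passes its speed limit or range.

## Robot

A 7-joint arm with a two-finger parallel gripper is mounted at the origin on the work surface. World frame = base frame: x ahead of the robot, y to its left, z up, the work surface at z = 0. Lengths are in mm, angles in rad, forces in N, time in s.
With the tool pointing down it reaches from about 400 to 875 mm from the base axis. Payload 4.4 kg.
Tool frame: the origin (TCP) lies between the finger pads; the fingertips stand 17 mm ahead of it and the grasp point (between the pads) lies 2 mm behind it; z points along the fingers, y is the direction in which the jaws open and shut (so a half turn about z gives the same grasp; the last joint's range is limited). The gripper opens to 85 mm and grips with 20 to 120 N. Pads are 22 mm wide; open, the fingers measure 114 mm over their backs; the gripper's body (76 mm by 85 mm) begins 54 mm behind the grasp point. The pads swing forward as they close: fully open they stand 13 mm farther back than shut.
Start: joints at [-1.271, 0.628, 0.038, 1.517, -0.027, 0.996, -0.02], TCP at [232.481, 607.018, 248.313] pointing down, gripper open.
Joint ranges: [-3.06, 3.06], [-0.37, 2.12], [-1.25, 1.32], [0.18, 2.47], [-1.1, 4.24], [0.23, 1.98], [-2.94, 2.94]. Speed limits (rad/s): [2.57, 2.57, 3.14, 3.14, 3.14, 3.14, 3.14].

## Interface

Orientations are given as a rotation vector (axis times angle).
In Python, from bench import get_state, read_camera, finish_job, boxes_of, cut_out, mark_of gives the robot as it stands.
- The arm moves only by the tool send_rows, never from a script. Its arguments are lists of equal length, an entry for each row: "slide": the shift along the tool's x, y, z in cm, a list of three; "yaw": the turn about the tool's z in rad; "claw": the opening, from -1 (shut) to 1 (fully open). A call has exactly 10 rows; each row shifts and turns the commanded pose from where the row before left it, along the tool's axes as they then stand; what a row does not reach is not made up. A row lasts 1/10 s, in which the tool goes at most 50 mm and 8.59 degrees, less where a joint would pass 70% of its speed; a pose out of reach is approached as far as the arm can. A call with a gripper value outside its range is refused whole. The fingers move at their own pace and stop on an object; "squeeze" is the grip in N (left out, the last holds). Time passes only in rows, so rows that do not move let the fingers close, or fill a call up. It gives the time, the measured TCP pose, the force and the opening at its end, in the units of the state.
- get_state(): the state, without advancing time (a new reading comes with each control period).
- read_camera(name): name is "scene" or "top" or "wrist"; returns a dict with "img" (420x560x3 uint8, red, green, blue), "depth" (420x560 float32, mm along the optical axis (not along the pixel's ray), 0 where there is no reading), "camera_matrix" (3x3 intrinsics, pixels), "view" (4x4, takes a point from world to camera coordinates). Camera axes: x right, y up, looking along -z (the intrinsics and any distortion apply to the point x, -y, -z); pixel columns grow to the right and rows downward; lengths in mm; the calibration is good to about 2 mm. The wrist camera is an equidistant fisheye: a pixel r from the principal point sees the ray r / f radians off the axis. A picture is of the moment at which its call begins.
- finish_job(): hands the job in, once; it reports no verdict.
Trained networks look in the newest picture that a camera, given by its name, has taken for a name from the list of things; names that differ only in an ending like _2 or _b are one class to them, and where a whole thing is asked for, a point or a joint stands for the part that bears it (a point fixed in the world has none). Each returns a list of dicts, best first, with "score" (0 to 1); they miss things now and then, are a little off and sometimes report something else, mostly with a low value. They report only what shows in the picture. A call takes as long as a camera call. They do not tell look-alikes from the thing itself.
- boxes_of(camera, target): "position" ([x, y, z] in mm, in world coordinates, good to about 4 mm: the middle of the surface that is visible of it).
- cut_out(camera, target): "region" (420x560 bool, what is visible of it).
- mark_of(camera, target): "position" ([x, y, z] in mm, in world coordinates, good to about 4 mm: a listed point, or the origin of a listed thing).
The state is a dict: "clock": time; "q": joint angles; "qd": joint speeds; "effort": joint torques, N m; "eef_pos": TCP position; "eef_rot": TCP orientation; "wrist_force": force on the tool from outside, world axes, zero at the start; "ft_torque": the same for the moment, N m; "opening": finger opening in mm.
Only numpy, scipy, OpenCV 4.12 (cv2) and the standard library are available. Lean on these libraries where they do the work, as an engineer would, in place of code of your own. Each camera call takes 0.05 s, during which the arm holds its last target. There are 200 camera calls.

## Working session

There is one attempt and no reset: what is moved stays moved. The work goes in short steps, Python scripts to look and compute and a tool call to move; the robot and the scene stay as the last step left them, time stands still between calls to the robot, and variables do not carry over. Pictures are saved under pics/ and viewed, about 8 in all and at most 12, crops included, and the job is handed in when it is done.

Besides the shell and the picture viewer there is one more tool, called by a JSON object that holds its "method" and its "body", one argument or row to a line. send_rows: Moves the arm, as the interface text tells. Its arguments: {"type":"object","properties":{"slide":{"type":"array","items":{"type":"array","items":{"type":"number"}}},"yaw":{"type":"array","items":{"type":"number"}},"claw":{"type":"array","items":{"type":"number"}},"squeeze":{"type":"number"}},"required":["slide","yaw","claw"]}

```bash
mkdir -p pics
cat > h.py <<'E'
import numpy as np, cv2
from bench import *
from scipy.spatial.transform import Rotation as R
def world(c):
    K=c["camera_matrix"];d=c["depth"];V=np.linalg.inv(c["view"])
    v,u=np.mgrid[0:d.shape[0],0:d.shape[1]]
    x=(u-K[0,2])/K[0,0]*d;y=(v-K[1,2])/K[1,1]*d
    P=np.stack([x,-y,-d,np.ones_like(d)],-1)
    return (P@V.T)[...,:3]
def save(n,im): cv2.imwrite("pics/"+n,im[...,::-1])
E
python3 - <<'E'
from h import *
s=get_state();print(s["eef_pos"],s["eef_rot"],s["opening"],s["clock"])
c=read_camera("top");save("top1.png",cv2.resize(c["img"],(784,588)))
np.savez("top.npz",**c)
for t in ["spatula","brush","spoon","stand","handle","pointer","index_post","bay_a","bay_b"]:
    print(t,[(np.round(m["position"]),round(m["score"],2)) for m in mark_of("top",t)][:4])
c=read_camera("scene");save("sc1.png",c["img"])
for t in ["spatula","brush","handle","pointer","index_post","bay_a","bay_b"]:
    print(t,[(np.round(m["position"]),round(m["score"],2)) for m in mark_of("scene",t)][:4])
E
```

```text
[232.27498355 606.443124   247.37553309] [-5.71330129e-01 -3.08888618e+00  2.97083705e-03] 85.23812038979192 0.0
spatula [(array([ 459., -576.,    4.]), 0.8), (array([ 520., -413.,    0.]), 0.6), (array([ 302., -447.,   -0.]), 0.59)]
brush [(array([ 523., -303.,   -2.]), 0.84), (array([ 679., -376.,    5.]), 0.42)]
spoon [(array([ 469., -196.,   -1.]), 0.67), (array([541., 136.,  -2.]), 0.44)]
stand [(array([540., 139.,  -1.]), 0.9)]
handle [(array([538., 120.,  69.]), 0.67)]
pointer [(array([623., 109.,  32.]), 0.84)]
index_post [(array([633.,  30.,   9.]), 0.47), (array([ 525., -304.,   -2.]), 0.42)]
bay_a [(array([555., 271.,  18.]), 0.98), (array([546., 206.,  19.]), 0.7)]
bay_b [(array([555., 271.,  18.]), 0.98), (array([546., 206.,  19.]), 0.7)]
spatula [(array([ 515., -412.,   -4.]), 0.68), (array([ 458., -571.,   -1.]), 0.6), (array([ 302., -446.,   -2.]), 0.52)]
brush [(array([ 526., -305.,   -2.]), 0.8)]
handle [(array([537., 122.,  70.]), 0.84), (array([622., 114.,  30.]), 0.41)]
pointer [(array([622., 113.,  33.]), 0.89)]
index_post [(array([629.,  30.,   9.]), 0.52)]
bay_a [(array([548., 204.,  18.]), 0.78), (array([549., 266.,  16.]), 0.69)]
bay_b [(array([548., 204.,  18.]), 0.78), (array([549., 266.,  16.]), 0.69)]
```

View pics/top1.png

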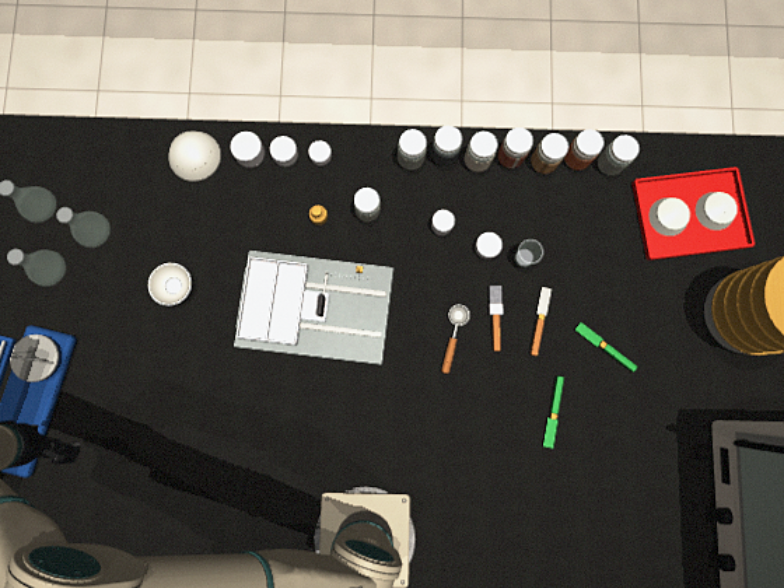

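View pics/sc1.png

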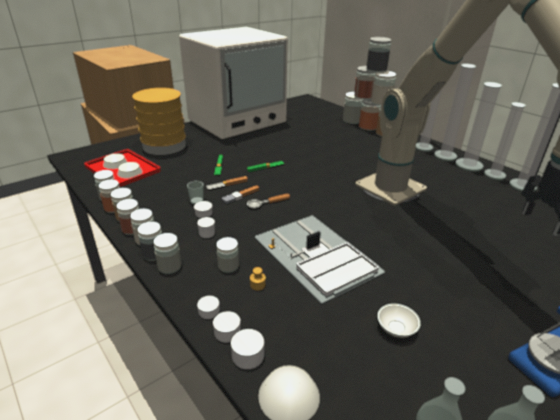

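```bash
cat > m.py <<'E'
from h import *
c=dict(np.load("top.npz"));W=world(c);im=c["img"]
save("crop1.png",cv2.resize(im[195:285,300:410],(0,0),fx=7,fy=6.6,interpolation=cv2.INTER_CUBIC))
hsv=cv2.cvtColor(im,cv2.COLOR_RGB2HSV)
def tool(x0,x1,y0,y1):
    m=(W[...,0]>x0)&(W[...,0]<x1)&(W[...,1]>y0)&(W[...,1]<y1)&(hsv[...,2]>70)
    P=W[m];wood=(hsv[m][:,1]>110)
    a=P[wood][:,:2].mean(0);b=P[~wood][:,:2].mean(0)
    _,_,vt=np.linalg.svd(P[:,:2]-P[:,:2].mean(0));d=vt[0]*np.sign(vt[0]@(b-a));n=np.array([-d[1],d[0]])
    s=P[:,:2]@d;t=P[:,:2]@n
    mid=(s.min()+s.max())/2*d+np.median(t[wood])*n
    print("mid",mid,"ang",np.arctan2(d[1],d[0]),"len",np.ptp(s),"head w",np.ptp(t[~wood]),"wood w",np.ptp(t[wood]),"woodlen",np.ptp(s[wood]),"z",np.percentile(P[wood][:,2],[10,50,90]),np.percentile(P[~wood][:,2],[10,50,90]))
print("spat");tool(420,620,-460,-370)
print("brush");tool(420,620,-350,-270)
# bay axis from tray high walls
for n in ["bay_a","bay_b","handle"]:pass
m=(W[...,2]>25)&(W[...,2]<36)&(abs(W[...,0]-545)<140)&(W[...,1]>140)&(W[...,1]<330)&(hsv[...,1]<60)
print("tray rect",m.sum(),cv2.minAreaRect(W[m][:,:2].astype(np.float32)))
m=(abs(W[...,2]-8)<4)&(abs(W[...,0]-545)<180)&(W[...,1]>-80)&(W[...,1]<340)
lab=cv2.connectedComponentsWithStats(m.astype(np.uint8))
k=1+np.argmax(lab[2][1:,4]);print("plate",cv2.minAreaRect(W[lab[1]==k][:,:2].astype(np.float32)))
m=(W[...,2]>58)&(W[...,2]<80)&(abs(W[...,0]-538)<60)&(abs(W[...,1]-120)<40)
print("handle",W[m].mean(0),cv2.minAreaRect(W[m][:,:2].astype(np.float32)))
m=(hsv[...,1]>110)&(abs(W[...,0]-630)<40)&(abs(W[...,1]-30)<30)&(W[...,2]>25)
print("post",m.sum(),W[m].mean(0))
E
python3 m.py
```

```text
spat
mid [ 519.91235044 -412.88404199] ang -0.20487027565716592 len 172.9647880171077 head w 30.27973614235617 wood w 23.38576495041343 woodlen 102.160201758384 z [ 1.06763524 16.5022524  21.04162934] [ 2.38574696  9.26116587 13.38029385]
brush
mid [ 524.75921369 -304.94488936] ang 0.019249768481881882 len 159.71535530581764 head w 37.961322834892826 wood w 22.056966822813536 woodlen 84.15987741166532 z [ 0.9787233  16.539199   21.22272197] [ 4.74439656 15.69395976 20.7983101 ]
tray rect 359 ((550.294921875, 228.0911102294922), (172.8683624267578, 198.37705993652344), 84.6205062866211)
plate ((540.537841796875, 132.39425659179688), (376.4710998535156, 251.27923583984375), 83.6463394165039)
handle [539.13604677 119.13880157  69.03901171] ((539.5995483398438, 119.96060180664062), (12.758091926574707, 49.563228607177734), 88.8069076538086)
post 3 [633.18200818  31.88539632  38.86875014]
```

View pics/crop1.png

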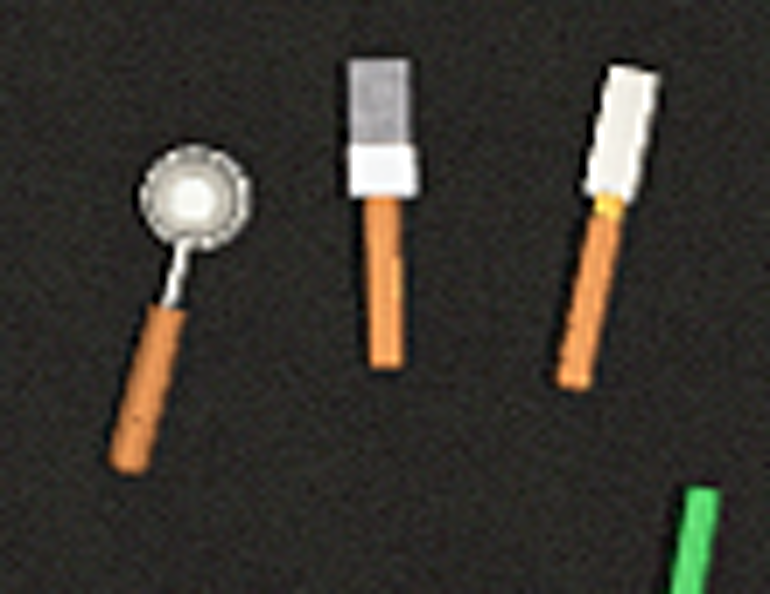

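Candidates in the crop: the spoon at (160,350), brush at (382,215) and spatula at (605,225). The green look-alikes are at (700,540) and beyond. I choose the orange-handled narrow blade (spatula, origin about (520,-413)) and the grey head with ferrule (brush, about (525,-305)). The measured lengths, 173 and 160 mm, agree with the listed sizes.

```bash
cat >> h.py <<'E'
def theta():
    M=R.from_rotvec(get_state()["eef_rot"]).as_matrix();return np.arctan2(-M[0,1],M[1,1])
def plan(*wps):
    "wps: (x,y,z,theta); prints slide (cm) and yaw per leg; turn first, then slide"
    s=get_state();p=np.array(s["eef_pos"]);th=theta()
    print("at",p.round(1),"th",round(th,3),"t",s["clock"],"open",round(s["opening"],1))
    for x,y,z,t in wps:
        d=np.array([x,y,z])-p
        sl=[-(d[0]*np.cos(t)+d[1]*np.sin(t)),-d[0]*np.sin(t)+d[1]*np.cos(t),-d[2]]
        print("yaw",round(th-t,3),"slide cm",np.round(np.array(sl)/10,2));p=np.array([x,y,z]);th=t
E
python3 -c "
from h import *
t=theta();print(R.from_rotvec(get_state()['eef_rot']).as_matrix().round(3))
plan((550,150,240,t),(500.4,-408.8,110,t),(500.4,-408.8,110,-.205))"
```

```text
[[-0.934  0.358 -0.   ]
 [ 0.358  0.934  0.   ]
 [ 0.     0.    -1.   ]]
at [232.5 607.  248.3] th -0.366 t 0.9 open 85.5
yaw 0.0 slide cm [-46.   -31.32   0.83]
yaw 0.0 slide cm [-15.36 -53.96  13.  ]
yaw -0.161 slide cm [-0.  0. -0.]
```

{"method": "send_rows", "body": {
  "slide": [
    [-3.83,-2.61,0.07],
    [-3.83,-2.61,0.07],
    [-3.83,-2.61,0.07],
    [-3.83,-2.61,0.07],
    [-3.83,-2.61,0.07],
    [-3.83,-2.61,0.07],
    [-3.83,-2.61,0.07],
    [-3.83,-2.61,0.07],
    [-3.83,-2.61,0.07],
    [-3.83,-2.61,0.07]
  ],
  "yaw": [0,0,0,0,0,0,0,0,0,0],
  "claw": [0.2,0.2,0.2,0.2,0.2,0.2,0.2,0.2,0.2,0.2],
  "squeeze": 40
}}

```text
clock: 1.9
eef_pos: [497.8, 224.7, 241.6]
eef_rot: [0.571, 3.089, 0.001]
wrist_force: [1.3, -0.0, -0.1]
opening: 51.6
```

{"method": "send_rows", "body": {
  "slide": [
    [-3.83,-2.61,0.07],
    [-3.83,-2.61,0.07],
    [-1.28,-4.5,1.08],
    [-1.28,-4.5,1.08],
    [-1.28,-4.5,1.08],
    [-1.28,-4.5,1.08],
    [-1.28,-4.5,1.08],
    [-1.28,-4.5,1.08],
    [-1.28,-4.5,1.08],
    [-1.28,-4.5,1.08]
  ],
  "yaw": [0,0,0,0,0,0,0,0,0,0],
  "claw": [0.2,0.2,0.2,0.2,0.2,0.2,0.2,0.2,0.2,0.2]
}}

```text
clock: 2.9
eef_pos: [516.4, -224.6, 153.3]
eef_rot: [0.571, 3.089, 0.0]
wrist_force: [0.3, 0.3, -0.2]
opening: 51.0
```

{"method": "send_rows", "body": {
  "slide": [
    [-1.28,-4.5,1.08],
    [-1.28,-4.5,1.08],
    [-1.28,-4.5,1.08],
    [-1.28,-4.5,1.08],
    [0,0,0],
    [0,0,0],
    [0,0,0],
    [0,0,0],
    [0,0,0],
    [0,0,0]
  ],
  "yaw": [0,0,0,0,-0.08,-0.08,0,0,0,0],
  "claw": [0.2,0.2,0.2,0.2,0.2,0.2,0.2,0.2,0.2,0.2]
}}

```text
clock: 3.9
eef_pos: [500.2, -408.8, 110.5]
eef_rot: [0.323, 3.125, -0.0]
wrist_force: [-0.7, -0.3, 0.5]
opening: 51.3
```

```bash
python3 -c "
from h import *
plan((500.4,-408.8,19.5,-.205))
c=read_camera('wrist');save('w1.png',c['img'])
print(c['camera_matrix'],np.linalg.inv(c['view']).round(2))"
```

```text
at [ 500.2 -408.8  110.5] th -0.206 t 3.9 open 51.3
yaw -0.001 slide cm [-0.02  0.    9.1 ]
[[325.1922621    0.         280.44078715]
 [  0.         325.1922621  214.0864563 ]
 [  0.           0.           1.        ]] [[ 2.1000e-01 -9.4000e-01 -2.7000e-01  4.3134e+02]
 [ 9.8000e-01  2.0000e-01  6.0000e-02 -3.9518e+02]
 [-0.0000e+00 -2.7000e-01  9.6000e-01  2.3533e+02]
 [ 0.0000e+00  0.0000e+00  0.0000e+00  1.0000e+00]]
```

View pics/w1.png

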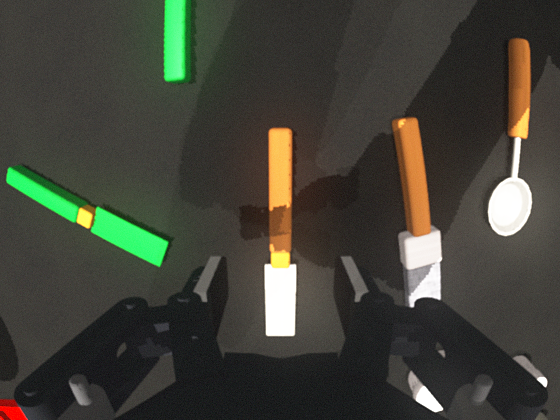

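The wrist view shows the orange spatula upright at column 280, centred between the fingers (about 225 to 340). The brush is to its right at (415,190), and the green ones are well clear. I'll descend and grip.

{"method": "send_rows", "body": {
  "slide": [
    [0,0,2.5],
    [0,0,2.5],
    [0,0,2],
    [0,0,1.3],
    [0,0,0.75],
    [0,0,0],
    [0,0,0],
    [0,0,0],
    [0,0,0],
    [0,0,0]
  ],
  "yaw": [0,0,0,0,0,0,0,0,0,0],
  "claw": [0.2,0.2,0.2,0.2,0.2,0.2,-1,-1,-1,-1]
}}

```text
clock: 4.95
eef_pos: [500.6, -409.7, 21.0]
eef_rot: [0.323, 3.123, -0.002]
wrist_force: [-0.3, -0.0, 4.9]
opening: 14.7
```

{"method": "send_rows", "body": {
  "slide": [
    [0,0,0],
    [0,0,0],
    [0,0,0],
    [0,0,-1],
    [0,0,-3],
    [0,0,-4],
    [0,0,-4],
    [0,0,-2],
    [0,0,0],
    [0,0,0]
  ],
  "yaw": [0,0,0,0,0,0,0,0,0,0],
  "claw": [-1,-1,-1,-1,-1,-1,-1,-1,-1,-1]
}}

```text
clock: 5.95
eef_pos: [499.5, -408.8, 159.8]
eef_rot: [-0.323, -3.125, -0.0]
wrist_force: [-1.8, 0.2, -0.6]
opening: 14.9
```

```bash
python3 -c "
from h import *
B=np.array([554.5,274]);g=B-20*np.array([np.cos(-.1),np.sin(-.1)]);print(g)
t=theta()
plan((560,-100,160,t),(*g,140,t),(*g,140,-.1),(*g,38,-.1))
c=read_camera('wrist');save('w2.png',c['img'])"
```

```text
[534.59991669 275.99666833]
at [ 499.5 -408.8  159.8] th -0.206 t 5.95 open 14.9
yaw 0.0 slide cm [ 3.900e-01  3.146e+01 -2.000e-02]
yaw 0.0 slide cm [10.17 36.29  2.  ]
yaw -0.106 slide cm [-0.  0. -0.]
yaw 0.0 slide cm [-0.   0.  10.2]
```

View pics/w2.png

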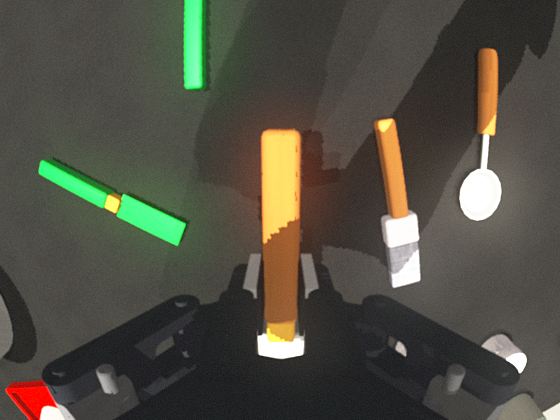

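The spatula is held upright at column 280 and level with the fingers. Next I carry it to bay_b.

{"method": "send_rows", "body": {
  "slide": [
    [0.06,4.49,0],
    [0.06,4.49,0],
    [0.06,4.49,0],
    [0.06,4.49,0],
    [0.06,4.49,0],
    [0.06,4.49,0],
    [0.06,4.49,0],
    [1.13,4.03,0.22],
    [1.13,4.03,0.22],
    [1.13,4.03,0.22]
  ],
  "yaw": [0,0,0,0,0,0,0,0,0,0],
  "claw": [-1,-1,-1,-1,-1,-1,-1,-1,-1,-1]
}}

```text
clock: 7.0
eef_pos: [550.0, 26.4, 151.3]
eef_rot: [-0.322, -3.121, 0.001]
wrist_force: [0.8, 0.8, -0.9]
opening: 15.0
```

{"method": "send_rows", "body": {
  "slide": [
    [1.13,4.03,0.22],
    [1.13,4.03,0.22],
    [1.13,4.03,0.22],
    [1.13,4.03,0.22],
    [1.13,4.03,0.22],
    [1.13,4.03,0.22],
    [0,0,0],
    [0,0,0],
    [0,0,0],
    [0,0,0]
  ],
  "yaw": [0,0,0,0,0,0,-0.106,0,0,0],
  "claw": [-1,-1,-1,-1,-1,-1,-1,-1,-1,-1]
}}

```text
clock: 8.0
eef_pos: [534.7, 273.2, 139.3]
eef_rot: [-0.163, -3.136, 0.003]
wrist_force: [0.4, -0.7, -0.8]
opening: 14.6
```

```bash
python3 -c "
from h import *
plan((534.6,276,39.5,-.1))
c=read_camera('wrist');save('w3.png',c['img'])
for t in ['bay_b','handle']: print(t,[(m['position'].round(1) if hasattr(m['position'],'round') else m['position'],round(m['score'],2)) for m in mark_of('wrist',t)])"
```

```text
at [534.7 273.2 139.3] th -0.104 t 8.0 open 14.6
yaw -0.004 slide cm [0.04 0.28 9.98]
bay_b [([547.0, 206.8, 16.1], 0.59), ([538.9, 141.0, 1.0], 0.24)]
handle [([538.1, 118.3, 69.6], 0.67), ([628.0, 31.2, 7.0], 0.22)]
```

View pics/w3.png

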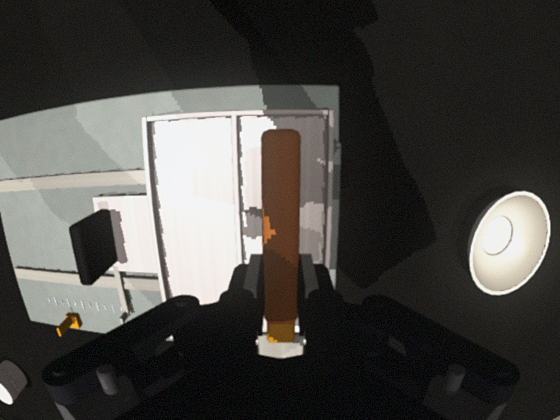

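The spatula is at column 281 in bay_b, whose walls are at about columns 238 and 330, so it is centred and parallel. I'll lower it.

{"method": "send_rows", "body": {
  "slide": [
    [0,0.2,2],
    [0,0,3],
    [0,0,2.5],
    [0,0,1.2],
    [0,0,0.6],
    [0,0,0.3],
    [0,0,0.2],
    [0,0,0],
    [0,0,0],
    [0,0,0]
  ],
  "yaw": [0,0,0,0,0,0,0,0,0,0],
  "claw": [-1,-1,-1,-1,-1,-1,-1,-1,-1,-1]
}}

```text
clock: 9.15
eef_pos: [535.1, 277.5, 42.6]
eef_rot: [0.157, 3.137, 0.001]
wrist_force: [-0.4, -0.1, -0.5]
opening: 14.9
```

{"method": "send_rows", "body": {
  "slide": [
    [0,0,0.1],
    [0,0,0.1],
    [0,0,0],
    [0,0,0],
    [0,0,0],
    [0,0,0],
    [0,0,0],
    [0,0,0],
    [0,0,0],
    [0,0,0]
  ],
  "yaw": [0,0,0,0,0,0,0,0,0,0],
  "claw": [-1,-1,-1,-1,-1,-1,-1,-1,-1,-1]
}}

```text
clock: 10.15
eef_pos: [534.8, 277.3, 40.0]
eef_rot: [-0.157, -3.138, -0.0]
wrist_force: [-0.0, 0.3, -0.2]
opening: 15.0
```

```bash
python3 -c "
from h import *
plan((534.6,276,39.5,-.1));print(get_state()['wrist_force'])"
```

```text
at [534.8 277.3  40. ] th -0.1 t 10.15 open 15.0
yaw 0.0 slide cm [ 0.01 -0.13  0.05]
[-0.02734772  0.27830088 -0.18137878]
```

Not touching yet, so I'll ease down 0.7 mm per row and watch the force.

{"method": "send_rows", "body": {
  "slide": [
    [0,0,0.07],
    [0,0,0.07],
    [0,0,0],
    [0,0,0],
    [0,0,0],
    [0,0,0],
    [0,0,0],
    [0,0,0],
    [0,0,0],
    [0,0,0]
  ],
  "yaw": [0,0,0,0,0,0,0,0,0,0],
  "claw": [-1,-1,-1,-1,-1,-1,-1,-1,-1,-1]
}}

```text
clock: 11.15
eef_pos: [534.9, 277.3, 38.9]
eef_rot: [0.157, 3.138, 0.0]
wrist_force: [-1.4, -1.3, 5.6]
opening: 14.8
```

Contact (5.6 N). I'll release a little, rise clear, then open.

{"method": "send_rows", "body": {
  "slide": [
    [0,0,0],
    [0,0,0],
    [0,0,0],
    [0,0,-0.5],
    [0,0,-1],
    [0,0,-2],
    [0,0,-3],
    [0,0,-4],
    [0,0,0],
    [0,0,0]
  ],
  "yaw": [0,0,0,0,0,0,0,0,0,0],
  "claw": [-0.4,-0.4,-0.4,-0.4,-0.4,-0.4,-0.4,0,0.2,0.2]
}}

```text
clock: 12.15
eef_pos: [535.5, 277.7, 145.4]
eef_rot: [0.157, 3.135, 0.003]
wrist_force: [-0.7, 0.0, 0.8]
opening: 51.3
```

```bash
python3 -c "
from h import *
c=read_camera('wrist');save('w4.png',c['img'])
o=np.array([524.8,-305]);g=o-15*np.array([1,.02]);t=theta()
plan((550,-60,150,t),(*g,120,t),(*g,120,.019),(*g,21,.019))"
```

```text
at [534.7 277.2 144.1] th -0.1 t 12.2 open 51.1
yaw 0.0 slide cm [ -4.88 -33.4   -0.59]
yaw 0.0 slide cm [  1.56 -24.81   3.  ]
yaw -0.119 slide cm [-0.  0. -0.]
yaw 0.0 slide cm [-0.   0.   9.9]
```

View pics/w4.png

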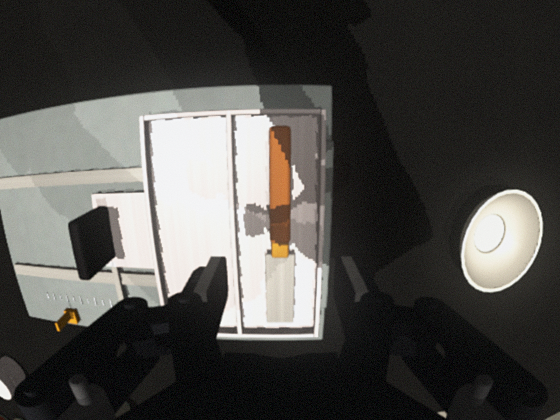

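The spatula lies flat, lengthwise and centred in bay_b (columns 268 to 295, rows 125 to 320, within the walls). Now the brush.

{"method": "send_rows", "body": {
  "slide": [
    [-0.61,-4.17,-0.07],
    [-0.61,-4.17,-0.07],
    [-0.61,-4.17,-0.07],
    [-0.61,-4.17,-0.07],
    [-0.61,-4.17,-0.07],
    [-0.61,-4.17,-0.07],
    [-0.61,-4.17,-0.07],
    [-0.61,-4.17,-0.07],
    [0.26,-4.14,0.5],
    [0.26,-4.14,0.5]
  ],
  "yaw": [0,0,0,0,0,0,0,0,0,0],
  "claw": [0.2,0.2,0.2,0.2,0.2,0.2,0.2,0.2,0.2,0.2]
}}

```text
clock: 13.2
eef_pos: [535.6, -142.9, 138.0]
eef_rot: [-0.157, -3.136, -0.001]
wrist_force: [0.6, -0.2, -0.7]
opening: 51.5
```

{"method": "send_rows", "body": {
  "slide": [
    [0.26,-4.14,0.5],
    [0.26,-4.14,0.5],
    [0.26,-4.14,0.5],
    [0.26,-4.14,0.5],
    [0,0,0],
    [0,0,0],
    [0,0,0],
    [0,0,0],
    [0,0,0],
    [0,0,0]
  ],
  "yaw": [0,0,0,0,-0.12,0,0,0,0,0],
  "claw": [0.2,0.2,0.2,0.2,0.2,0.2,0.2,0.2,0.2,0.2]
}}

```text
clock: 14.2
eef_pos: [510.2, -304.2, 119.3]
eef_rot: [-0.033, 3.141, 0.0]
wrist_force: [-0.1, 0.9, -0.3]
opening: 51.1
```

```bash
python3 -c "
from h import *
plan((509.8,-305.3,21.5,.019))
c=read_camera('wrist');save('w5.png',c['img'])
m=cut_out('wrist','brush')[0];hsv=cv2.cvtColor(c['img'],cv2.COLOR_RGB2HSV)
k=m['region']&(hsv[...,1]>110);v,u=np.nonzero(k);print(m['score'],np.polyfit(v,u,1),u.mean(),v.min(),v.max())"
```

```text
at [ 510.2 -304.2  119.3] th 0.021 t 14.2 open 51.1
yaw 0.002 slide cm [ 0.04 -0.1   9.78]
0.64 [-3.26595037e-03  2.80348945e+02] 279.7428247734139 127 246
```

View pics/w5.png

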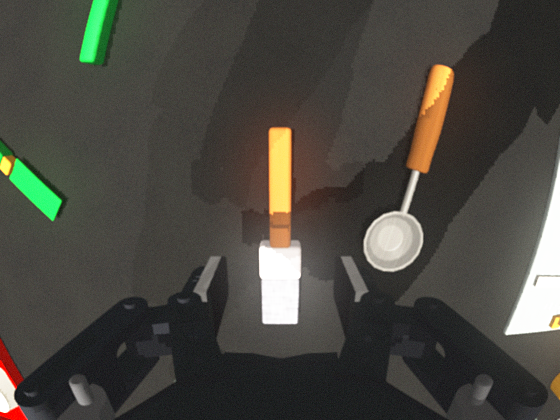

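The brush is centred at column 280 and vertical, with the spoon well clear at (395,240). I'll descend and grip.

{"method": "send_rows", "body": {
  "slide": [
    [0,0,2.5],
    [0,0,2.8],
    [0,0,2.2],
    [0,0,1.4],
    [0,0,0.85],
    [0,0,0],
    [0,0,0],
    [0,0,0],
    [0,0,0],
    [0,0,0]
  ],
  "yaw": [0,0,0,0,0,0,0,0,0,0],
  "claw": [0.2,0.2,0.2,0.2,0.2,0.2,-1,-1,-1,-1]
}}

```text
clock: 15.3
eef_pos: [510.6, -305.6, 22.9]
eef_rot: [-0.032, 3.14, -0.002]
wrist_force: [-0.0, 0.2, 6.5]
opening: 15.4
```

{"method": "send_rows", "body": {
  "slide": [
    [0,0,0],
    [0,0,0],
    [0,0,0],
    [0,0,-1],
    [0,0,-3],
    [0,0,-4],
    [0,0,-4],
    [0,0,-2],
    [0,0,0],
    [0,0,0]
  ],
  "yaw": [0,0,0,0,0,0,0,0,0,0],
  "claw": [-1,-1,-1,-1,-1,-1,-1,-1,-1,-1]
}}

```text
clock: 16.3
eef_pos: [509.5, -305.1, 162.0]
eef_rot: [-0.032, 3.141, -0.0]
wrist_force: [0.1, 0.4, -1.0]
opening: 14.7
```

```bash
python3 -c "
from h import *
B=np.array([547.2,205.5]);g=B-15*np.array([np.cos(-.1),np.sin(-.1)]);print(g)
t=theta()
plan((560,-50,160,t),(*g,140,t),(*g,140,-.1),(*g,40,-.1))"
```

```text
[532.27493752 206.99750125]
at [ 509.5 -305.1  162. ] th 0.02 t 16.3 open 14.7
yaw 0.0 slide cm [-5.56 25.4   0.2 ]
yaw 0.0 slide cm [ 2.26 25.75  2.  ]
yaw 0.12 slide cm [-0.  0. -0.]
yaw 0.0 slide cm [-0.  0. 10.]
```

{"method": "send_rows", "body": {
  "slide": [
    [-0.93,4.23,0],
    [-0.93,4.23,0],
    [-0.93,4.23,0],
    [-0.93,4.23,0],
    [-0.93,4.23,0],
    [-0.93,4.23,0],
    [0.38,4.29,0.33],
    [0.38,4.29,0.33],
    [0.38,4.29,0.33],
    [0.38,4.29,0.33]
  ],
  "yaw": [0,0,0,0,0,0,0,0,0,0],
  "claw": [-1,-1,-1,-1,-1,-1,-1,-1,-1,-1]
}}

```text
clock: 17.3
eef_pos: [540.1, 122.3, 146.6]
eef_rot: [0.032, -3.138, 0.002]
wrist_force: [0.2, -0.6, -0.4]
opening: 15.0
```

{"method": "send_rows", "body": {
  "slide": [
    [0.38,4.29,0.33],
    [0.38,4.29,0.33],
    [0,0,0],
    [0,0,0],
    [0,0,0],
    [0,0,0],
    [0,0,0],
    [0,0,0],
    [0,0,0],
    [0,0,0]
  ],
  "yaw": [0,0,0.12,0,0,0,0,0,0,0],
  "claw": [-1,-1,-1,-1,-1,-1,-1,-1,-1,-1]
}}

```text
clock: 18.3
eef_pos: [532.6, 206.4, 142.0]
eef_rot: [0.157, 3.138, 0.0]
wrist_force: [0.8, -0.3, -0.1]
opening: 15.1
```

```bash
python3 -c "
from h import *
plan((532.3,207,41,-.1))
c=read_camera('wrist');save('w6.png',c['img'])"
```

```text
at [532.6 206.4 142. ] th -0.1 t 18.3 open 15.1
yaw -0.0 slide cm [ 0.04  0.06 10.1 ]
```

View pics/w6.png

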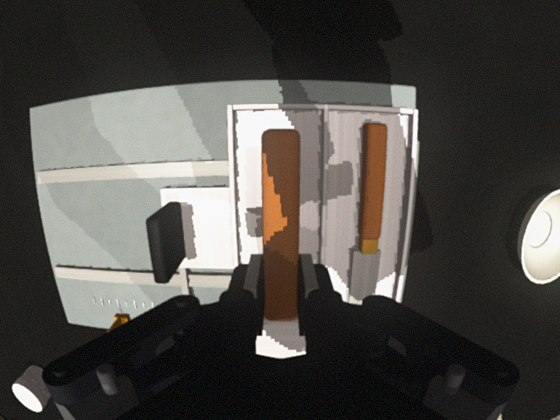

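The brush is at column 281 between the bay_a walls at 232 and 323, and parallel. I'll lower it.

{"method": "send_rows", "body": {
  "slide": [
    [0,0,2],
    [0,0,3],
    [0,0,2.5],
    [0,0,1.2],
    [0,0,0.6],
    [0,0,0.3],
    [0,0,0.15],
    [0,0,0.1],
    [0,0,0],
    [0,0,0]
  ],
  "yaw": [0,0,0,0,0,0,0,0,0,0],
  "claw": [-1,-1,-1,-1,-1,-1,-1,-1,-1,-1]
}}

```text
clock: 19.35
eef_pos: [532.8, 206.8, 43.9]
eef_rot: [0.157, 3.137, 0.001]
wrist_force: [0.3, -0.4, -0.3]
opening: 14.9
```

{"method": "send_rows", "body": {
  "slide": [
    [0,0,0.07],
    [0,0,0.07],
    [0,0,0],
    [0,0,0],
    [0,0,0],
    [0,0,0],
    [0,0,0],
    [0,0,0],
    [0,0,0],
    [0,0,0]
  ],
  "yaw": [0,0,0,0,0,0,0,0,0,0],
  "claw": [-1,-1,-1,-1,-1,-1,-1,-1,-1,-1]
}}

```text
clock: 20.35
eef_pos: [532.5, 206.6, 42.0]
eef_rot: [-0.157, -3.138, -0.0]
wrist_force: [-0.1, 0.4, -1.3]
opening: 14.9
```

{"method": "send_rows", "body": {
  "slide": [
    [0,0,0.07],
    [0,0,0.07],
    [0,0,0],
    [0,0,0],
    [0,0,0],
    [0,0,0],
    [0,0,0],
    [0,0,0],
    [0,0,0],
    [0,0,0]
  ],
  "yaw": [0,0,0,0,0,0,0,0,0,0],
  "claw": [-1,-1,-1,-1,-1,-1,-1,-1,-1,-1]
}}

```text
clock: 21.35
eef_pos: [532.5, 206.6, 40.8]
eef_rot: [0.157, 3.138, 0.0]
wrist_force: [-0.5, -1.0, 5.4]
opening: 14.8
```

{"method": "send_rows", "body": {
  "slide": [
    [0,0,0],
    [0,0,0],
    [0,0,0],
    [0,0,-0.5],
    [0,0,-1],
    [0,0,-2],
    [0,0,-3],
    [0,0,-4],
    [0,0,0],
    [0,0,0]
  ],
  "yaw": [0,0,0,0,0,0,0,0,0,0],
  "claw": [-0.4,-0.4,-0.4,-0.4,-0.4,-0.4,-0.4,-0.2,-0.1,-0.1]
}}

```text
clock: 22.35
eef_pos: [533.3, 206.9, 147.4]
eef_rot: [0.157, 3.135, 0.002]
wrist_force: [0.3, 0.3, -0.2]
opening: 38.0
```

```bash
python3 -c "
from h import *
c=read_camera('wrist');save('w7.png',c['img'])
for cam in ['top','scene']:
  read_camera(cam)
  for t in ['handle','pointer','index_post']: print(cam,t,[(np.round(m['position'],1),round(m['score'],2)) for m in mark_of(cam,t)][:2])
plan((538.7,119.5,145,-.1),(538.7,119.5,60,-.1))"
```

```text
top handle [(array([540. , 117.4,  73.2]), 0.74), (array([539.7, 137.7,  -2.2]), 0.2)]
top pointer [(array([621.8, 110.9,  28.8]), 0.61)]
top index_post [(array([631.4,  31.6,   8.9]), 0.41)]
scene handle [(array([537.4, 118.4,  68.5]), 0.9)]
scene pointer [(array([622.1, 112.9,  31. ]), 0.92)]
scene index_post [(array([627.7,  33.2,   7.7]), 0.62), (array([537.5, 121. ,  69.8]), 0.39)]
at [532.2 206.5 145. ] th -0.1 t 22.8 open 38.4
yaw 0.0 slide cm [-1.51 -8.59 -0.  ]
yaw 0.0 slide cm [-0.   0.   8.5]
```

View pics/w7.png

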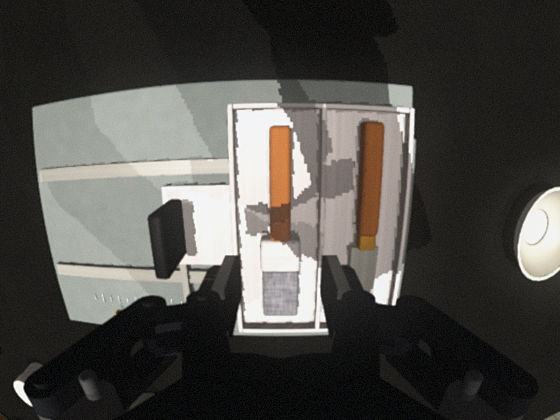

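Both tools lie flat, one in each compartment (brush at column 281, spatula at column 370). Next is the handle.

{"method": "send_rows", "body": {
  "slide": [
    [-0.5,-2.86,0],
    [-0.5,-2.86,0],
    [-0.5,-2.87,0],
    [0,0,0],
    [0,0,0],
    [0,0,0],
    [0,0,0],
    [0,0,0],
    [0,0,0],
    [0,0,0]
  ],
  "yaw": [0,0,0,0,0,0,0,0,0,0],
  "claw": [-0.1,-0.1,-0.1,-0.1,-0.1,-0.1,-0.1,-0.1,-0.1,-0.1]
}}

```text
clock: 23.8
eef_pos: [538.8, 120.0, 145.6]
eef_rot: [-0.156, -3.138, -0.0]
wrist_force: [-0.1, 1.1, 0.6]
opening: 38.5
```

```bash
python3 -c "
from h import *
c=read_camera('wrist');save('w8.png',c['img'])
for t in ['handle','pointer','index_post','bay_a']: print(t,[(np.round(m['position'],1),round(m['score'],2)) for m in mark_of('wrist',t)][:2])
plan((538.7,119.2,60,-.1))"
```

```text
handle []
pointer [(array([623.5, 109.4,  29.8]), 0.56)]
index_post []
bay_a [(array([548. , 206.2,  17. ]), 0.84), (array([554.3, 275.2,  22.1]), 0.76)]
at [538.9 119.7 145.6] th -0.1 t 24.05 open 38.4
yaw 0.0 slide cm [ 0.01 -0.05  8.56]
```

View pics/w8.png

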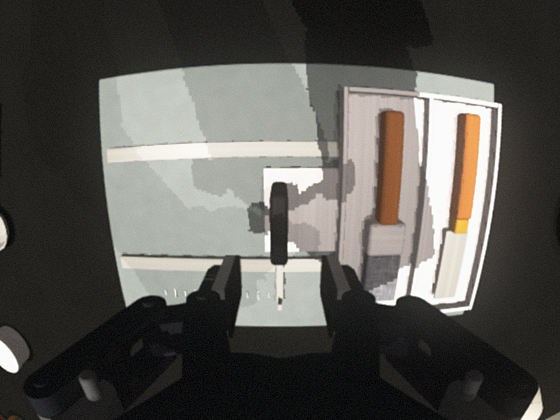

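The handle plate is upright at column 280 (rows 182 to 265), centred between the fingers. I'll descend, grip and then measure the pull.

{"method": "send_rows", "body": {
  "slide": [
    [0,0,2],
    [0,0,2],
    [0,0,2],
    [0,0,1.5],
    [0,0,1],
    [0,0,0],
    [0,0,0],
    [0,0,0],
    [0,0,0],
    [0,0,0]
  ],
  "yaw": [0,0,0,0,0,0,0,0,0,0],
  "claw": [-0.1,-0.1,-0.1,-0.1,-0.1,-0.1,-1,-1,-1,-1],
  "squeeze": 60
}}

```text
clock: 25.05
eef_pos: [539.3, 118.8, 61.5]
eef_rot: [0.157, 3.136, -0.001]
wrist_force: [-0.4, -2.8, 5.9]
opening: 11.1
```

{"method": "send_rows", "body": {
  "slide": [
    [0,0,0],
    [0,0,0],
    [0,0,0],
    [0,0,0],
    [0,0,0],
    [0,-0.1,0],
    [0,-0.2,0],
    [0,-0.2,0],
    [0,0,0],
    [0,0,0]
  ],
  "yaw": [0,0,0,0,0,0,0,0,0,0],
  "claw": [-1,-1,-1,-1,-1,-1,-1,-1,-1,-1]
}}

```text
clock: 26.05
eef_pos: [539.1, 116.4, 61.5]
eef_rot: [0.155, 3.136, 0.004]
wrist_force: [-0.1, 2.1, 6.3]
opening: 10.8
```

{"method": "send_rows", "body": {
  "slide": [
    [0,-0.3,0],
    [0,-0.5,0],
    [0,-0.7,0],
    [0,-0.8,0],
    [0,-0.8,0],
    [0,-0.8,0],
    [0,-0.8,0],
    [0,-0.7,0],
    [0,-0.5,0],
    [0,-0.3,0]
  ],
  "yaw": [0,0,0,0,0,0,0,0,0,0],
  "claw": [-1,-1,-1,-1,-1,-1,-1,-1,-1,-1]
}}

```text
clock: 27.05
eef_pos: [533.3, 55.8, 61.5]
eef_rot: [0.154, 3.135, 0.006]
wrist_force: [-0.1, 5.7, 5.3]
opening: 10.8
```

```bash
cat > gap.py <<'E'
from h import *
s=np.array([np.sin(.1),np.cos(.1)])
print(get_state()["eef_pos"],get_state()["wrist_force"],get_state()["clock"])
for cam in ["scene","top","wrist"]:
    c=read_camera(cam);np.savez(cam+"_g.npz",**c)
    r={}
    for t in ["handle","pointer","index_post"]:
        m=mark_of(cam,t)
        if m: r[t]=np.array(m[0]["position"]);print(cam,t,r[t].round(1),round(m[0]["score"],2))
    if "index_post" in r:
        for t in ("pointer","handle"):
            if t in r:
                x=85 if t=="handle" else 0
                p=r[t][:2]+x*np.array([np.cos(.1),-np.sin(.1)])
                print("  gap mm from",t,round((p-r["index_post"][:2])@s,1))
E
python3 gap.py
```

```text
[533.32566381  55.75732299  61.48559652] [-0.11001293  5.68162946  5.25870721] 27.05
scene pointer [616.9  51.8  29.4] 0.8
scene index_post [627.9  33.9   5.7] 0.4
  gap mm from pointer 16.7
top pointer [5.812e+02 4.849e+02 1.000e-01] 0.5
top index_post [ 701.6 -286.7   -6.3] 0.16
  gap mm from pointer 755.7
wrist handle [534.   57.8  69.4] 0.76
```

{"method": "send_rows", "body": {
  "slide": [
    [0,-0.2,0],
    [0,-0.4,0],
    [0,-0.4,0],
    [0,-0.3,0],
    [0,-0.1,0],
    [0,0,0],
    [0,0,0],
    [0,0,0],
    [0,0,0],
    [0,0,0]
  ],
  "yaw": [0,0,0,0,0,0,0,0,0,0],
  "claw": [-1,-1,-1,-1,-1,-1,-1,-1,-1,-1]
}}

```text
clock: 28.65
eef_pos: [532.0, 42.4, 61.5]
eef_rot: [0.153, 3.135, 0.006]
wrist_force: [-0.4, 6.2, 5.7]
opening: 10.3
```

```bash
python3 gap.py
python3 - <<'E'
from h import *
def proj(c,p):
    q=c["view"]@np.r_[p,1];K=c["camera_matrix"];return np.array([K[0,2]+K[0,0]*q[0]/-q[2],K[1,2]-K[1,1]*q[1]/-q[2]])
ims=[]
for n in ["scene","top"]:
    c=dict(np.load(n+"_g.npz"));W=world(c);hsv=cv2.cvtColor(c["img"],cv2.COLOR_RGB2HSV)
    u,v=proj(c,[627,35,30]).astype(int);print(n,u,v)
    for p in ([631,31,8],[631,31,42],[615,37,30],[622,35,30]): print(proj(c,p).round(1))
    a=c["img"][v-22:v+23,u-29:u+30]
    m=(hsv[...,1]>140)&(hsv[...,2]>90)&(abs(W[...,0]-630)<25)&(abs(W[...,1]-32)<20);vv,uu=np.nonzero(m);print("brass",m.sum(),uu.mean(),vv.mean(),W[m].mean(0).round(1), W[m].std(0).round(1))
    ims.append(cv2.resize(a,(395,600),interpolation=cv2.INTER_CUBIC) if 0 else cv2.resize(a,(393,300),interpolation=cv2.INTER_CUBIC))
c=dict(np.load("wrist_g.npz"));b=c["img"][200:360,60:310]
save("fin.png",np.vstack([np.hstack(ims),cv2.resize(b,(786,300))]))
E
```

```text
[532.03156003  42.38774408  61.48074881] [-0.38508437  6.1846799   5.65344958] 28.65
scene handle [530.1  42.8  67.4] 0.95
scene pointer [617.1  36.5  31.3] 0.57
scene index_post [628.7  31.5   5.8] 0.61
  gap mm from pointer 3.8
  gap mm from handle 1.4
top handle [789.1  20.6   2. ] 0.52
wrist handle [530.3  45.2  73.4] 0.88
scene 274 241
[272.5 246.7]
[272.6 238.1]
[277.7 240.2]
[275.6 240.7]
brass 10 271.2 246.0 [637.8  32.8  15. ] [3.  3.4 2.4]
top 255 193
[256.6 193.4]
[256.2 191.5]
[254.4 196.7]
[255.1 194.7]
brass 0 nan nan [nan nan nan] [nan nan nan]<stdin>:10: RuntimeWarning: Mean of empty slice.
  ret = ret.dtype.type(ret / rcount)
  ret = um.true_divide(
  ret = _var(a, axis=axis, dtype=dtype, out=out, ddof=ddof,
  arrmean = um.true_divide(arrmean, div, out=arrmean,
  ret = um.true_divide(
```

View pics/fin.png

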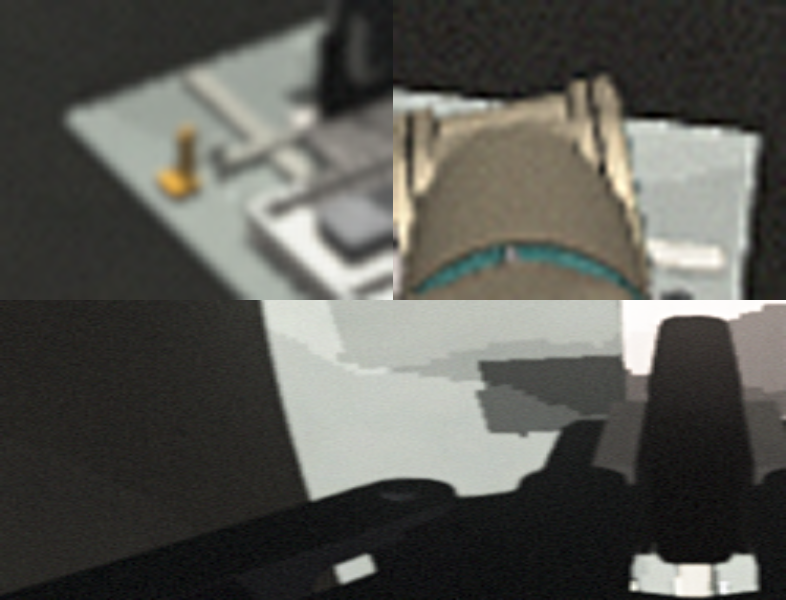

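The scene crop shows the brass post with its foot at crop (180,183) and the end of the pointer bar at (218,165), nearly in line. Robot and image estimates both say about 2 mm more, so I'll pull 2 mm and average several readings.

{"method": "send_rows", "body": {
  "slide": [
    [0,-0.1,0],
    [0,-0.1,0],
    [0,0,0],
    [0,0,0],
    [0,0,0],
    [0,0,0],
    [0,0,0],
    [0,0,0],
    [0,0,0],
    [0,0,0]
  ],
  "yaw": [0,0,0,0,0,0,0,0,0,0],
  "claw": [-1,-1,-1,-1,-1,-1,-1,-1,-1,-1]
}}

```text
clock: 30.25
eef_pos: [531.9, 40.5, 61.5]
eef_rot: [0.153, 3.135, 0.006]
wrist_force: [-0.4, 5.6, 5.8]
opening: 10.7
```

Run:
```python
from h import *
s=np.array([np.sin(.1),np.cos(.1)]);r={k:[] for k in("pointer","handle","index_post")};I=[]
for i in range(10):
    c=read_camera("scene");I.append(c["img"].astype(float))
    for t in r:
        for m in mark_of("scene",t)[:1]:
            p=np.array(m["position"])
            if abs(p[1]-37)<25 and 500<p[0]<660: r[t].append(p)
for t in r: q=np.array(r[t]);print(t,len(q),np.median(q,0).round(1),"along",np.round((q[:,:2]@s).mean(),2),"+-",np.round((q[:,:2]@s).std(),2))
st=get_state();print(st["eef_pos"],st["eef_pos"][:2]@s,st["wrist_force"])
# sub-pixel from averaged image
A=np.mean(I,0).clip(0,255).astype(np.uint8);np.savez("avg.npz",img=A,K=c["camera_matrix"],view=c["view"])
g=A[236:252,264:286];print("R-B");print((g[...,0].astype(int)-g[...,2]));print("gray");print(g[...,2])
```

```text
pointer 10 [616.2  35.9  30.6] along 97.11 +- 1.56
handle 10 [529.5  40.7  68.3] along 93.74 +- 1.98
index_post 9 [628.6  31.7   6.3] along 94.67 +- 1.47
[531.82428135  40.51950857  61.46088256] 93.41091486309668 [0.9139115  5.59622806 5.65167461]
R-B
[[  2   1   0   1   1   1   1   1   4   6   3   1   1   3   7  11  13  13
   12   8   4   1]
 [  2   1   0   1   2   1   1   9  24  29  14   4   1   2   2   6  11  14
   13  11   7   5]
 [  0   0   1   1   1   0   5  24  54  55  24   6   2   2   2   2   6  10
   13  14  12   9]
 [  1   0   1   1   1   0   5  33  64  56  21   6   4   4   3   1   2   7
   12  14  14  13]
 [  1   0   1   1   0   0   2  19  45  40  17   6   5   6   5   4   6   9
   14  14  12  11]
 [  1   0   1   0   1   0   1  12  35  35  17   7   3   6   9  10   9  12
   13  11   9   9]
 [  2   1   1   0   0   0   1  13  34  36  16   7   3   5  12  12  11   9
    7   5   5   8]
 [  1   2   1   1   4   9  14  23  38  36  17   8   3   5   7   8   5   3
    3   2   2   4]
 [  1   2   2   5  23  50  66  66  59  43  23  10   3   2   4   3   2   2
    2   2   2   2]
 [  1   1  
[... 1434 characters left out ...]
3 145 130 106 100 101 116 134
  153 165 164 149]
 [151 167 171 167 141 112  90  71  52  61 110 146 143 123 127 139 155 165
  171 174 175 167]
 [120 152 167 165 133  93  77  73  59  55  93 141 158 153 160 169 172 172
  173 174 177 178]
 [ 79 120 153 164 146 106  77  68  58  61  92 143 167 169 171 181 178 169
  172 179 186 194]
 [ 50  81 121 152 159 139 105  80  81 106 128 155 169 171 175 184 178 166
  178 195 190 188]
 [ 42  52  80 119 150 159 146 130 131 150 163 169 171 172 172 176 170 157
  177 197 171 134]
 [ 43  44  51  78 118 150 164 166 166 170 172 172 171 171 171 172 166 144
  154 183 167 132]
 [ 44  43  43  49  78 119 152 169 174 173 173 172 172 172 171 172 168 143
  133 171 192 193]]
```

Run:
```python
from h import *
f=np.load("avg.npz");K=f["K"];V=np.linalg.inv(f["view"]);s=np.array([np.sin(.1),np.cos(.1)]);t=np.array([np.cos(.1),-np.sin(.1)])
def bp(u,v,z):
    d=V[:3,:3]@np.array([(u-K[0,2])/K[0,0],-(v-K[1,2])/K[1,1],-1]);o=V[:3,3];p=o+d*(z-o[2])/d[2]
    return p[:2]@t,p[:2]@s
for n,a in {"post":(272.45,238.2,42),"post v-.4":(272.45,237.8,42),"pointer":(276.65,239.8,30),"pointer u+.2":(276.85,239.8,30),"pointer v+.4":(276.65,240.2,30)}.items(): print(n,np.round(bp(*a),1))
```

```text
post [625.4  94.1]
post v-.4 [624.3  92.3]
pointer [609.9  94.6]
pointer u+.2 [609.4  95. ]
pointer v+.4 [611.   96.4]
```

Pixel back-projection gives a gap of about +0.5 mm, direct marks +2.4, handle-based -0.9 and the TCP about -1. I'll pull a final 0.5 mm, check the tools and hand in.

{"method": "send_rows", "body": {
  "slide": [
    [0,-0.05,0],
    [0,0,0],
    [0,0,0],
    [0,0,0],
    [0,0,0],
    [0,0,0],
    [0,0,0],
    [0,0,0],
    [0,0,0],
    [0,0,0]
  ],
  "yaw": [0,0,0,0,0,0,0,0,0,0],
  "claw": [-1,-1,-1,-1,-1,-1,-1,-1,-1,-1]
}}

```text
clock: 33.25
eef_pos: [531.9, 40.1, 61.5]
eef_rot: [0.153, 3.135, 0.007]
wrist_force: [-0.2, 6.0, 4.6]
opening: 11.1
```

Run:
```python
from h import *
for cam in ("scene","wrist"):
    read_camera(cam)
    for t in ("spatula","brush","bay_a","bay_b"): print(cam,t,[(np.round(m["position"]),round(m["score"],2)) for m in mark_of(cam,t)][:4])
st=get_state();print(st["eef_pos"],st["wrist_force"],st["opening"],st["clock"])
```

```text
scene spatula [(array([543., 197.,  15.]), 0.89), (array([ 300., -444.,   -6.]), 0.51), (array([ 455., -572.,   -0.]), 0.39), (array([770., 139.,   0.]), 0.36)]
scene brush [(array([541., 130.,  18.]), 0.92), (array([538., 126.,  18.]), 0.4)]
scene bay_a [(array([540., 191.,  19.]), 0.82), (array([539., 127.,  19.]), 0.75)]
scene bay_b [(array([540., 191.,  19.]), 0.82), (array([539., 127.,  19.]), 0.75)]
wrist spatula [(array([544., 197.,  21.]), 0.83)]
wrist brush [(array([540., 127.,  20.]), 0.61)]
wrist bay_a [(array([552., 199.,  23.]), 0.97), (array([543., 126.,  17.]), 0.68), (array([ 704., -286.,    0.]), 0.25)]
wrist bay_b [(array([552., 199.,  23.]), 0.97), (array([543., 126.,  17.]), 0.68), (array([ 704., -286.,    0.]), 0.25)]
[531.86196126  40.14490508  61.49827281] [-0.3352992   6.46166879  6.5287898 ] 10.662401803596952 33.75
```

```bash
python3 -c "
from bench import *
print(finish_job())"
```

```text
the job is handed in; nothing more can be done
None
```

I laid the spatula flat in bay_b and the brush flat in bay_a. I lowered each until it touched (about 5 N) before releasing it. I then pulled the tray out about 79 mm by its handle and handed the job in at 33.8 s, still gripping it (11 mm opening) against about 6 N of spring force.

- **Tools:** the last scene and wrist readings put both tools within about 10 mm of their compartment centres, at floor height.
- **Pointer against the post:** the estimates disagreed. Before a last 0.5 mm pull, the distance still to pull was +0.5 mm by pixel back-projection, +2.4 mm by direct marks, -0.9 mm from the handle and -1.1 mm from the arm position. My best estimate is level to within about 1 to 2 mm. The top camera could not confirm it because the arm blocked its view.
- **Other objects:** I kept clear of everything else on the bench and saw no contact, but I did not measure their positions again at the end.

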